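# Lay a breakfast place from the tray

### The job

Lay the breakfast place from the tray, as seen from the robot's side, where the diner sits: on the mat, put the fork to the left of the plate and the knife to its right, each level with the middle of the plate and parallel to the mat's sides, tines and blade tip pointing away from the diner, the middle line of each about 4 cm from the plate's rim. Stand the tumbler straight behind the knife with a gap of about 3 cm from the blade's tip, stand the egg cup straight behind the plate with a gap of about 3 cm from its rim, and have the egg upright in the egg cup at the end. Set things down rather than dropping them, and do not move or tip the jam jar or the juice bottle.

Things in the scene. Friction and masses are not known exactly. Their poses are not given: they have to be found in the camera images.
- placemat: Flat ochre place mat, 330 mm deep (its x) by 370 mm wide (its y), 3 mm thick, fixed. Origin: centre of its underside. Its +x points away from the diner, who sits on the robot's side; its +y points to the diner's left. It lies left or right of the serving tray (wood, fixed, 330 by 420 mm, floor 6 mm above the table, lip 24 mm high, brass side handles 41 mm high).
- plate: Round cream plate, 180 mm across, 17 mm high, fixed on the mat nearer its front (-x) edge, with two slices of banana toast (up to 27 mm above the mat). Origin: centre of its underside, on the mat. Its axes are parallel to the mat's: +x is behind the plate (away from the robot), +y is left of it.
- fork: Table fork, 190 mm long: dark wood handle 16 mm wide, 11 mm thick, then a steel neck and a four-tined head 24 mm wide. Origin: middle of its length, on its underside; +x points to the tines, so the handle spans x = -95 to 0 mm; it balances within 10 mm of the origin. Starts flat on the tray floor, tines away from the robot, about 68 mm beside the knife, on either side of it.
- knife: Table knife, 190 mm long: handle like the fork's (x = -95 to 0 mm, 16 mm wide, 11 mm thick), then a plain steel blade 20 mm wide with a round tip. Origin: middle of its length, on its underside; +x points to the blade's tip, 95 mm away; it balances within 15 mm of the origin. Starts flat on the tray floor, tip away from the robot.
- tumbler: Green glass drinking tumbler, open at the top, 90 mm high, 52 mm across at the foot, 60 mm at the rim, 0.14 to 0.24 kg. Origin: centre of its underside. Starts upright on the tray floor. Tumbler, egg cup, rack and jam jar share four places on the tray, in any order, centres 100 mm or more apart.
- eggcup: Small white ceramic egg cup, 50 mm high: foot 42 mm across, thin stem, and a bowl 43 mm across outside (from 32 to 50 mm up, nearly straight-sided), 35 mm across inside at the rim and 22 mm deep. Origin: centre of its underside. Starts empty and upright on the tray floor.
- egg: Boiled egg, brown shell, 43 mm across, 58 mm long. Origin: on its axis at the widest section, 27 mm above its lower, blunt end; +z points to its upper end. Starts upright in a hole of the egg rack, widest section 40 mm above the rack's underside. Seated in the egg cup, its widest section is about 66 mm above the cup's underside, 16 mm above its rim.
- eggrack: Steel rack for two eggs, fixed on the tray floor: a plate 116 mm (its x) by 60 mm (its y), top 22 mm up, on four feet, with two 32 mm holes at x = -33 and +33 mm and an upright wire loop between them at x = 0, 24 mm wide along y and 70 mm high. Origin: centre of its underside. The egg stands in the hole at x = +33 mm; the other is empty.
- jam_jar: Jam jar, dark red with a brass lid and a paper band, 60 mm across, 70 mm high, standing on the tray among the other things. Not to be moved. Origin: centre of its underside.
- juice_bottle: Orange juice bottle, 68 mm across, 215 mm high, standing beyond the tray and the mat near the middle of the table. Not to be moved. Origin: centre of its underside.
Not all that is in view belongs to the job. Leave any red or turquoise look-alike of the knife alone.

How it is judged:
At the end, for the whole second after the job is handed in: On the mat, at rest: fork, knife axes 117-147 mm left, right of plate centre, middles level within 25 mm, within 8 deg, tips away. Tumbler 137-173 mm ahead of knife middle, egg cup 127-157 mm behind plate centre, both within 15 mm sideways. Egg in cup within 8 mm, 58-72 mm up, upright (20 deg) (y of plate in the frame of fork between -0.147 and -0.117 m and y of plate in the frame of knife between 0.117 and 0.147 m and x of fork in the frame of plate between -0.025 and 0.025 m and angle between the x axis of each of fork, knife and the x axis of plate, either way round below 0.14 rad and angle between each of fork, knife, tumbler, eggcup's own z axis and vertical below 0.1 rad and height (world z) of each of fork, knife, tumbler, eggcup below 0.007 m and x of knife in the frame of plate between -0.025 and 0.025 m and y of fork in the frame of plate above 0 m and y of knife in the frame of plate below 0 m and x of tumbler in the frame of knife between 0.137 and 0.173 m and y of tumbler in the frame of knife between -0.015 and 0.015 m and x of eggcup in the frame of plate between 0.127 and 0.157 m and y of eggcup in the frame of plate between -0.015 and 0.015 m and horizontal distance between egg and eggcup below 0.008 m and z of egg in the frame of eggcup between 0.058 and 0.072 m and angle between egg's own z axis and vertical below 0.35 rad and linear speed of each of fork, knife, tumbler, eggcup, egg below 0.01 m/s); the robot touches nothing.
It fails at once if the jam jar is shifted more than 30 mm or tipped over (distance of jam_jar from where it was at the start of the episode above 0.03 m or angle between jam_jar's own z axis and vertical above 0.35 rad).
It fails at once if the juice bottle is shifted more than 30 mm or tipped over (distance of juice_bottle from where it was at the start of the episode above 0.03 m or angle between juice_bottle's own z axis and vertical above 0.35 rad).
It fails at once if one of the five things is dropped (falls freely more than about 25 mm) ((contact force between fork and anything else below 0.05 N and linear speed of fork above 0.7 m/s) or (contact force between knife and anything else below 0.05 N and linear speed of knife above 0.7 m/s) or (contact force between tumbler and anything else below 0.05 N and linear speed of tumbler above 0.7 m/s) or (contact force between eggcup and anything else below 0.05 N and linear speed of eggcup above 0.7 m/s) or (contact force between egg and anything else below 0.05 N and linear speed of egg above 0.7 m/s)).
It also fails if it takes over 134 s, if anything falls off the work surface, if the arm or the gripper's body presses on something with over 40 N, if the wrist force passes 120 N, or if a joint passes its speed limit or range.

### The arm

A 6-joint arm with a two-finger parallel gripper is mounted at the origin on the work surface. World frame = base frame: x ahead of the robot, y to its left, z up, the work surface at z = 0. Lengths are in m, angles in rad, forces in N, time in s.
With the tool pointing down it reaches from about 0.275 to 0.85 m from the base axis. Payload 5.2 kg.
Tool frame: the origin (TCP) lies at the very end of the fingers, on their centre line; the grasp point (between the pads) lies 19 mm behind it (manip.grasp_offset is the distance from the TCP to the grasp point, in m); z points along the fingers, y is the line along which they close (so a half turn about z gives the same grasp; the last joint's range is limited). The gripper opens to 85 mm and grips with 20 to 120 N. Pads are 22 mm wide; open, the fingers measure 114 mm over their backs; the gripper's body (76 mm by 85 mm) begins 54 mm behind the grasp point. The pads swing forward as they close: fully open they stand 13 mm farther back than shut.
Start: joints at [-1.402, 0.259, 1.535, -0, 1.348, -0.203], TCP at [0.2, -0.512, 0.231] pointing down, gripper open.
Joint ranges: [-3.14, 3.14], [-0.91, 2.08], [0.19, 2.58], [-1.22, 4.36], [0.22, 2.71], [-3.12, 3.12]. Speed limits (rad/s): [2.57, 2.57, 3.14, 3.14, 3.14, 3.14].

### API

Orientations are given as a rotation vector (axis times angle).
In Python, from rig import manip, cams gives the robot as it stands. The module is installed in compiled form; this text tells all that it offers.
- The arm moves only by the tool hand_motion, called after ">>>" as name(argument=value, ...), one argument or row to a line, values as JSON. Schema: {"type":"object","properties":{"moves":{"type":"object","properties":{"offsets":{"type":"array","items":{"type":"array","items":{"type":"number"},"minItems":7,"maxItems":7},"minItems":1,"maxItems":12}},"additionalProperties":false,"required":["offsets"]},"only":{"type":"string"},"quiet":{"type":"boolean"},"lines":{"type":"string"}},"required":["moves"],"additionalProperties":false}. moves is an object whose key "offsets" holds a list of rows, 1 to 12 of them, each of 7 numbers: the opening from 0.0 (shut) to 1.0 (fully open), then dx, dy, dz in fractions of the full range, 1 being 750 mm, then a rotation vector rx, ry, rz in a scale on which 1.0 is 90 degrees; each row shifts and turns the commanded pose from where the row before left it, along the tool's axes as they then stand; what a row does not reach is not made up. A row lasts 1/12 s, in which the tool goes at most 0.0417 m and 0.125 rad, less where a joint would pass 70% of its speed; a pose out of reach is approached as far as the arm can. The fingers move at their own pace and stop on an object; the grip force is fixed at half the most. Time passes only in rows, so rows that do not move let the fingers close. The tool returns the time, the measured TCP pose, the force, the opening and the grip force at its end. only (a regular expression) keeps the lines of the reply that match it, lines (a string "A,B") keeps lines A to B, and quiet returns only ok. No shift or turn number may pass 1 either way. Input that does not fit is refused with a message, and nothing moves.
- manip.sense(): the state, without advancing time (a new reading comes with each control period).
- cams.read_camera(name): name is "scene" or "top" or "wrist"; returns the picture (420x560x3 uint8, blue, green, red); there is no depth.
- cams.camera_model(name): a dict with "camera_matrix" (3x3 intrinsics, pixels), "R" (3x3) and "t" (3): a world point X has camera coordinates R X + t. Camera axes: x right, y down, z forward; pixel columns grow to the right and rows downward; lengths in m; the calibration is good to about 2 mm. A picture is of the moment at which its call begins: read the wrist's pose just before it. camera_model takes no time and is no camera call; for the wrist camera it gives the pose at the moment of the call.
- manip.finish_job(): hands the job in; it is judged then, once.
The state is a dict: "time": time; "joint_pos": joint angles; "qvel": joint speeds; "joint_torque": joint torques, N m; "ee_pos": TCP position; "ee_rot": TCP orientation; "contact_force": force on the tool from outside, world axes, zero at the start; "moment": the same for the moment, N m; "grip_width": opening from 0.0 (shut) to 1.0 (fully open); "gripper_force": force on a finger pad.
Only numpy, scipy, OpenCV 4.12 (cv2) and the standard library are available. Lean on these libraries where they do the work, as an engineer would, in place of code of your own. Each camera call takes 0.05 s, during which the arm holds its last target. There are 200 camera calls.

## Working session

There is one attempt and no reset: what is moved stays moved. The work goes in short steps, Python scripts to look and compute and a tool call to move; the robot and the scene stay as the last step left them, time stands still between calls to the robot, and variables do not carry over. Pictures are saved under pics/ and viewed, at most 17 in all, crops included, and the job is handed in when it is done.

```bash
mkdir -p pics; cat > h.py <<'E'
import numpy as np, cv2
from rig import manip, cams
def ray(name,u,v,m=None):
    m=m or cams.camera_model(name); K,R,t=[np.array(m[k],float) for k in("camera_matrix","R","t")]
    return -R.T@t, R.T@np.linalg.solve(K,[u,v,1.])
def onplane(name,u,v,z,m=None):
    o,d=ray(name,u,v,m); return o+d*(z-o[2])/d[2]
def proj(name,X,m=None):
    m=m or cams.camera_model(name); K,R,t=[np.array(m[k],float) for k in("camera_matrix","R","t")]
    p=K@(R@np.array(X,float)+t.ravel()); return p[:2]/p[2]
E
python3 - <<'E'
from h import *
for n in("top","scene","wrist"):
    im=cams.read_camera(n); cv2.imwrite(f"pics/{n}0.png",im)
    m=cams.camera_model(n); o,d=ray(n,280,210); print(n,o.round(3),d.round(3),m["camera_matrix"])
print(manip.sense(), manip.grasp_offset)
im=cv2.imread("pics/top0.png"); cv2.imwrite("pics/top0b.png",cv2.resize(im,(800,600),interpolation=cv2.INTER_CUBIC))
E
```

```text
top [0.244 0.012 1.384] [ 0.187  0.006 -0.982] [[449.2862556    0.         282.61069912]
 [  0.         449.2862556  211.30147258]
 [  0.           0.           1.        ]]
scene [1.18  0.027 0.686] [-0.752 -0.017 -0.659] [[402.34263782   0.         276.89373345]
 [  0.         402.34263782 215.91155292]
 [  0.           0.           1.        ]]
wrist [ 0.274 -0.482  0.373] [-0.281 -0.12  -0.952] [[345.87464376   0.         276.14913462]
 [  0.         345.87464376 212.98333916]
 [  0.           0.           1.        ]]
{'time': 0.15, 'joint_pos': array([-1.40184530e+00,  2.59186621e-01,  1.53580732e+00,  6.32042602e-06,
        1.34800836e+00, -2.02786560e-01]), 'qvel': array([-0.00067712, -0.00218861, -0.00298437, -0.00073612, -0.00139863,
        0.00035917]), 'joint_torque': array([ 1.54065972e-03, -4.46386778e+01, -2.90820533e+01, -1.97567024e-04,
        8.16899847e-03, -2.03816194e-05]), 'ee_pos': array([ 0.19974244, -0.51202545,  0.23066952]), 'ee_rot': array([-3.08609742e+00, -5.80305068e-01, -4.71173521e-05]), 'contact_force': array([ 0.45000236,  0.29564195, -0.12957985]), 'moment': array([-0.02822214, -0.04265788,  0.05739803]), 'gripper_force': 0.0, 'grip_width': 1.0010225244149331} 0.0187
```

View pics/top0b.png

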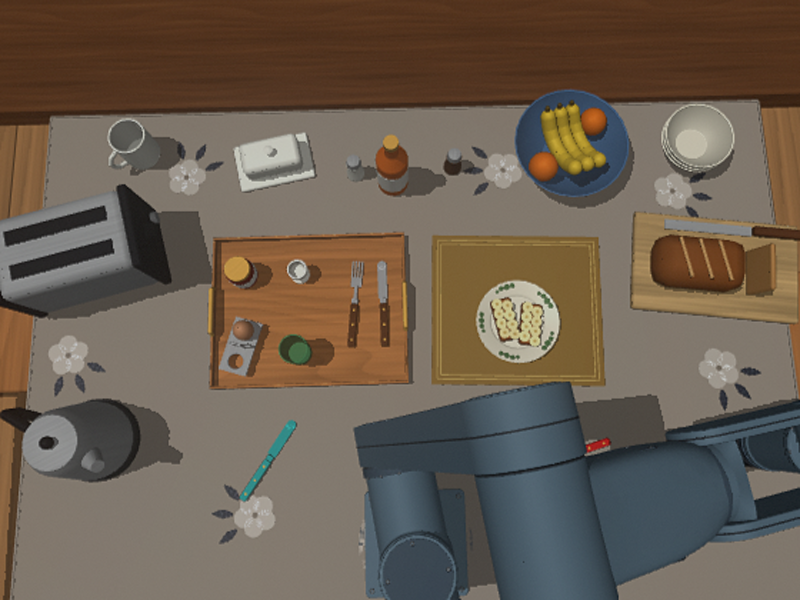

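View pics/scene0.png

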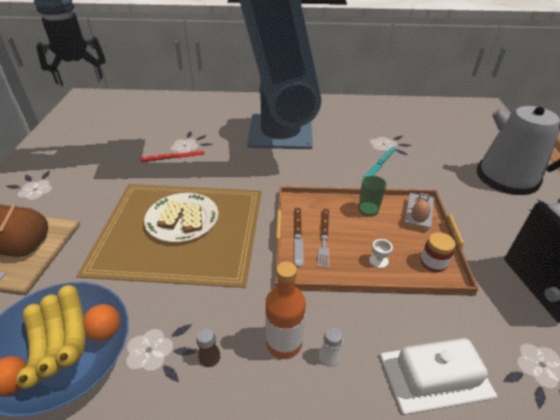

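Top view at 800x600: the tray is left (fork 357,300; knife 383,300; egg cup 298,270; jam jar 240,272; tumbler 296,349; egg 243,328 with the empty hole at 235,360). The mat is right, with the plate at 518,321.
Knife candidates: dark-handled knife on the tray (383,300), turquoise one (270,460), red one (597,445), bread knife on the board (730,230). The tray one fits because it has a dark wood handle and a plain blade and lies flat beside the fork. I'll confirm it in a crop.

```bash
cat > meas.py <<'E'
from h import *
im=cv2.imread("pics/top0.png"); hsv=cv2.cvtColor(im,cv2.COLOR_BGR2HSV); H,S,V=cv2.split(hsv)
s=1.4286
def box(m,x0,y0,x1,y1):
    r=np.zeros_like(m); x0,y0,x1,y1=[int(a/s) for a in(x0,y0,x1,y1)]; r[y0:y1,x0:x1]=m[y0:y1,x0:x1]; return r
def big(m):
    c=max(cv2.findContours(m,cv2.RETR_EXTERNAL,cv2.CHAIN_APPROX_NONE)[0],key=cv2.contourArea); return c.reshape(-1,2).astype(np.float32)
def W(c,z): return np.array([onplane("top",u,v,z)[:2] for u,v in c],np.float32)
u8=lambda b:(b*255).astype(np.uint8)
def circ(name,m,z):
    c=cv2.convexHull(big(m)).reshape(-1,2); w=W(c,z); e=cv2.minEnclosingCircle(w); print(name,np.round(e[0],4),"r",round(e[1],4),"mean",((w.max(0)+w.min(0))/2).round(4))
circ("plate",box(u8((S<90)&(V>110)),440,245,595,375),.02)
circ("tumbler",box(u8((H>40)&(H<90)&(S>70)),265,320,330,380),.096)
circ("eggcup",box(u8((S<70)&(V>120)),280,250,320,290),.056)
# mat: from edges of ochre
m=box(u8((H>14)&(H<30)&(S>90)),415,225,620,395); w=W(big(m),.003); print("mat",cv2.minAreaRect(w))
# rack grey
m=box(u8((S<60)&(V>60)),215,310,275,380); m=cv2.morphologyEx(m,cv2.MORPH_CLOSE,np.ones((3,3)))
print("rack",cv2.minAreaRect(W(big(m),.028)))
# cutlery: steel & dark handle
for n,x0,x1 in(("fork",341,370),("knife",370,398)):
    b=box(u8((S<95)&(V>75)),x0,255,x1,352); h=box(u8(V<75),x0,255,x1,352)
    b=u8((b>0)|(h>0)); p=np.argwhere(b)[:,::-1].astype(np.float32); w=W(p,.012)
    vx,vy,cx,cy=cv2.fitLine(w,cv2.DIST_HUBER,0,.01,.01).ravel()
    if vx<0: vx,vy=-vx,-vy
    t=(w-[cx,cy])@[vx,vy]; mid=(t.max()+t.min())/2
    print(n,"mid",np.round([cx+vx*mid,cy+vy*mid],4),"len",t.max()-t.min(),"ang",np.arctan2(vy,vx),len(p))
E
python3 meas.py; python3 -c "
import cv2
im=cv2.imread('pics/top0.png'); cv2.imwrite('pics/crop1.png',cv2.resize(im[155:280,140:300],None,fx=4.8,fy=4.8,interpolation=cv2.INTER_CUBIC))"
```

```text
plate [ 0.4518 -0.2305] r 0.0907 mean [ 0.4521 -0.2303]
tumbler [0.3927 0.2347] r 0.0333 mean [0.3941 0.2352]
eggcup [0.5635 0.238 ] r 0.0264 mean [0.5633 0.2372]
mat ((0.48087337613105774, -0.23330806195735931), (0.3712432384490967, 0.3301022946834564), 88.155517578125)
rack ((0.41092225909233093, 0.3625108003616333), (0.06056946888566017, 0.11688783019781113), 72.45867156982422)
fork mid [0.5015 0.1176] len 0.18333933 ang -0.032856375 200
knife mid [0.5015 0.055 ] len 0.1868976 ang 0.07003419 218
```

View pics/crop1.png

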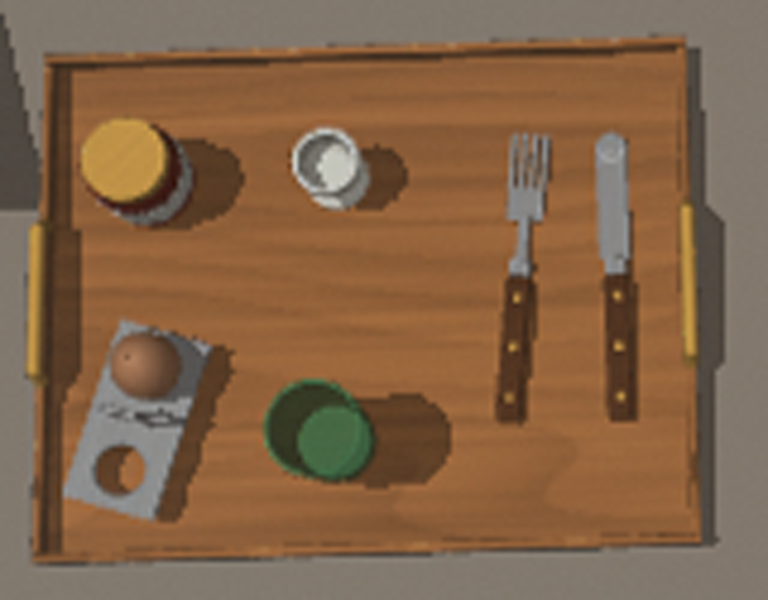

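The crop confirms it: the plain-blade knife with the dark handle lies right of the fork (knife rivets at 617–621, 296–397; fork rivets at 517–509, 297–397). I'll use those rivets, which lie on the axis of each handle, for precise poses.

```bash
cat >> h.py <<'E'
def go(x,y,z,yaw):
    s=manip.sense(); from scipy.spatial.transform import Rotation as Ro
    R=Ro.from_rotvec(s["ee_rot"]).as_matrix(); cy=np.arctan2(R[1,0],R[0,0])
    dr=(cy-yaw+np.pi)%(2*np.pi)-np.pi
    Rz=R@Ro.from_rotvec([0,0,dr]).as_matrix(); d=np.array([x,y,z])-s["ee_pos"]
    print("t",round(s["time"],2),"pos",s["ee_pos"].round(4),"yaw",round(cy,3),"tilt",np.round(R[:2,2],4),"| rz",round(dr,3),"then dxyz",(Rz.T@d).round(4),"| no-rot dxyz",(R.T@d).round(4),"j",s["joint_pos"].round(2),"grip",round(s["grip_width"],3),round(s["gripper_force"],1))
E
python3 - <<'E'
from h import *
P=lambda u,v,z:onplane("top",140+(u+.5)/4.8-.5,155+(v+.5)/4.8-.5,z)[:2]
for n,riv,tail,tip in(("fork",[(517,297),(513,346),(509,397)],(510,421),(531,133)),("knife",[(617,296),(619,346),(621,397)],(622,420),(610,132))):
    w=np.array([P(*p,.017) for p in riv]); a,b=P(*tail,.017),P(*tip,.012)
    print(n,"ends",a.round(4),b.round(4),"mid",((a+b)/2).round(4),"len",np.linalg.norm(b-a).round(4),"ang",np.arctan2(*(b-a)[::-1]).round(3),"riv",w.round(4).tolist())
print("cup",P(326.5,162,.056),"tumb",P(314,429,.096),"tumbfloor",P(336,442,.014),"jar",P(125,160,.076))
print("bottle",onplane("top",392/1.4286,144/1.4286,.215))
go(.485,.115,.2,0)
E
```

```text
fork ends [0.4054 0.127 ] [0.5952 0.1119] mid [0.5003 0.1195] len 0.1904 ang -0.079 riv [[0.4855, 0.1218], [0.4536, 0.1247], [0.4208, 0.1275]]
knife ends [0.4043 0.0557] [0.5946 0.0602] mid [0.4994 0.0579] len 0.1903 ang 0.023 riv [[0.4845, 0.0574], [0.4519, 0.0567], [0.419, 0.0561]]
cup [0.56831587 0.23837005] tumb [0.39416122 0.23800858] tumbfloor [0.39508029 0.23829431] jar [0.56789853 0.36071069]
bottle [0.77431348 0.02757956 0.215     ]
t 0.15 pos [ 0.1997 -0.512   0.2307] yaw 0.372 tilt [-0.0002  0.0014] | rz 0.372 then dxyz [ 0.2853 -0.627   0.0315] | no-rot dxyz [ 0.4935 -0.4805  0.0315] j [-1.4   0.26  1.54  0.    1.35 -0.2 ] grip 1.001 0.0
```

The rows are not in the units I measure in: shifts go in shares of 750 mm and turns go in shares of 90 degrees. I convert before sending: -0.0327 m / 0.75 = -0.0436, 0.0117 m / 0.75 = 0.0156, 0.113 rad / 1.5708 = 0.0719.

>>> hand_motion(
  moves={"offsets": [[0.4, 0, 0, 0, 0, 0, 0.0719], [0.4, 0, 0, 0, 0, 0, 0.0719], [0.4, 0, 0, 0, 0, 0, 0.0719], [0.4, 0, 0, 0, 0, 0, 0.0719], [0.4, 0.0156, -0.0436, 0, 0, 0, 0], [0.4, 0.0156, -0.0436, 0, 0, 0, 0], [0.4, 0.0156, -0.0436, 0, 0, 0, 0], [0.4, 0.0156, -0.0436, 0, 0, 0, 0], [0.4, 0.0156, -0.0436, 0, 0, 0, 0], [0.4, 0.0156, -0.0436, 0, 0, 0, 0], [0.4, 0.0156, -0.0436, 0, 0, 0, 0], [0.4, 0.0156, -0.0436, 0, 0, 0, 0]]},
)

```text
time: 1.15
ee_pos: [0.3143, -0.2574, 0.2312]
ee_rot: [-3.139, 0.127, 0.0]
contact_force: [0.6, 0.3, -0.2]
grip_width: 0.4
gripper_force: 0.0
```

>>> hand_motion(
  moves={"offsets": [[0.4, 0.0156, -0.0436, 0, 0, 0, 0], [0.4, 0.0156, -0.0436, 0, 0, 0, 0], [0.4, 0.0156, -0.0436, 0, 0, 0, 0], [0.4, 0.0156, -0.0436, 0, 0, 0, 0], [0.4, 0.0156, -0.0436, 0, 0, 0, 0], [0.4, 0.0156, -0.0436, 0, 0, 0, 0], [0.4, 0.0156, -0.0436, 0, 0, 0, 0], [0.4, 0.0156, -0.0436, 0, 0, 0, 0], [0.4, 0.0156, -0.0436, 0, 0, 0, 0], [0.4, 0.0156, -0.0436, 0, 0, 0, 0], [0.4, 0.0156, -0.0436, 0, 0, 0, 0], [0.4, 0.0156, -0.0436, 0, 0, 0, 0]]},
)

```text
time: 2.15
ee_pos: [0.4857, 0.1226, 0.2311]
ee_rot: [3.139, -0.125, -0.0]
contact_force: [-0.2, -0.5, -0.3]
grip_width: 0.4
gripper_force: 0.0
```

>>> hand_motion(
  moves={"offsets": [[0.4, 0, 0, 0, 0, 0, 0], [0.4, 0, 0, 0, 0, 0, 0]]},
)

```text
time: 2.32
ee_pos: [0.4853, 0.1221, 0.2307]
ee_rot: [3.139, -0.12, -0.002]
contact_force: [0.9, 0.2, 0.8]
grip_width: 0.403
gripper_force: 0.0
```

```bash
python3 - <<'E'
from h import *
go(.4854,.1207,.02,-.08)
m=cams.camera_model("wrist"); im=cams.read_camera("wrist"); cv2.imwrite("pics/w1.png",im)
for p in([.4854,.1207,.017],[.5952,.1119,.008],[.4054,.127,.017],[.5946,.0602,.009],[.568,.238,.056]): print(p,proj("wrist",p,m).round(1))
E
```

```text
t 2.32 pos [0.4853 0.1221 0.2307] yaw -0.077 tilt [-0.0013 -0.0002] | rz 0.003 then dxyz [0.0005 0.0014 0.2107] | no-rot dxyz [0.0005 0.0014 0.2107] j [ 0.02  0.17  1.65 -0.    1.32  1.67] grip 0.403 0.0
[0.4854, 0.1207, 0.017] [277.9 178.4]
[0.5952, 0.1119, 0.008] [278.5  65.7]
[0.4054, 0.127, 0.017] [277.6 248.5]
[0.5946, 0.0602, 0.009] [331.7  61.8]
[0.568, 0.238, 0.056] [137.7 106.1]
```

View pics/w1.png

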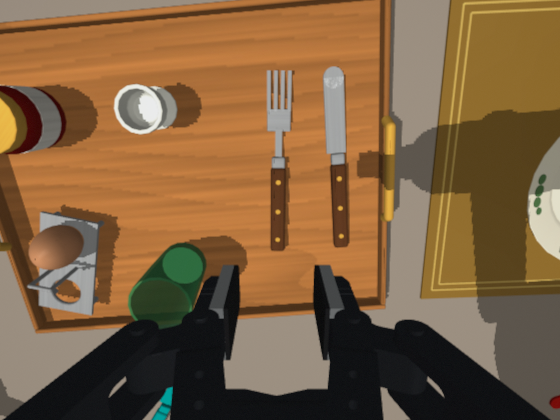

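The wrist view agrees with the estimates: fork tail at (278,249), tines at (280,70), knife tip at (334,70), egg cup rim at (140,108). Descending on the fork.

Converted, 0.035 m / 0.75 = 0.0467, 0.03 m / 0.75 = 0.04.

>>> hand_motion(
  moves={"offsets": [[0.4, 0, 0.0013, 0.0467, 0, 0, 0], [0.4, 0, 0, 0.0467, 0, 0, 0], [0.4, 0, 0, 0.0467, 0, 0, 0], [0.4, 0, 0, 0.0467, 0, 0, 0], [0.4, 0, 0, 0.04, 0, 0, 0], [0.4, 0, 0, 0.0267, 0, 0, 0], [0.4, 0, 0, 0.02, 0, 0, 0], [0.4, 0, 0, 0.0133, 0, 0, 0], [0.4, 0, 0, 0.008, 0, 0, 0], [0.4, 0, 0, 0, 0, 0, 0]]},
)

```text
time: 3.2
ee_pos: [0.4848, 0.1188, 0.0097]
ee_rot: [3.139, -0.128, -0.003]
contact_force: [-0.2, -0.5, 0.6]
grip_width: 0.399
gripper_force: 0.0
```

>>> hand_motion(
  moves={"offsets": [[0, 0, 0, 0, 0, 0, 0], [0, 0, 0, 0, 0, 0, 0], [0, 0, 0, 0, 0, 0, 0], [0, 0, 0, 0, 0, 0, 0], [0, 0, 0, 0, 0, 0, 0], [0, 0, 0, 0, 0, 0, 0]]},
)

```text
time: 3.7
ee_pos: [0.4863, 0.1197, 0.0115]
ee_rot: [3.139, -0.125, 0.004]
contact_force: [-0.8, -1.7, 7.4]
grip_width: 0.154
gripper_force: 59.4
```

```bash
python3 -c "
from h import *
go(.4562,-.0986,.15,-.032)"
```

```text
t 3.7 pos [0.4863 0.1197 0.0115] yaw -0.08 tilt [ 0.0022 -0.0003] | rz -0.048 then dxyz [-0.0228  0.2191 -0.1385] | no-rot dxyz [-0.0123  0.22   -0.1385] j [ 0.02  0.43  1.91 -0.    0.79  1.67] grip 0.154 59.4
```

Converted, -0.03 m / 0.75 = -0.04, -0.02 m / 0.75 = -0.0267, -0.024 rad / 1.5708 = -0.0153.

>>> hand_motion(
  moves={"offsets": [[0, 0, 0, -0.0133, 0, 0, 0], [0, 0, 0, -0.0267, 0, 0, 0], [0, 0, 0, -0.04, 0, 0, 0], [0, 0, 0, -0.04, 0, 0, -0.0153], [0, 0, 0, -0.0133, 0, 0, -0.0153], [0, -0.0041, 0.0244, 0, 0, 0, 0], [0, -0.0041, 0.0244, 0, 0, 0, 0], [0, -0.0041, 0.0244, 0, 0, 0, 0], [0, -0.0041, 0.0244, 0, 0, 0, 0], [0, -0.0041, 0.0244, 0, 0, 0, 0], [0, -0.0041, 0.0244, 0, 0, 0, 0], [0, -0.0041, 0.0244, 0, 0, 0, 0]]},
)

```text
time: 4.7
ee_pos: [0.459, -0.0082, 0.1103]
ee_rot: [-3.141, 0.05, 0.0]
contact_force: [0.2, -0.3, -1.3]
grip_width: 0.162
gripper_force: 58.7
```

>>> hand_motion(
  moves={"offsets": [[0, -0.0041, 0.0244, 0, 0, 0, 0], [0, -0.0041, 0.0244, 0, 0, 0, 0], [0, -0.0041, 0.0244, 0, 0, 0, 0], [0, -0.0041, 0.0244, 0, 0, 0, 0], [0, -0.0041, 0.0244, 0, 0, 0, 0], [0, 0, 0, 0, 0, 0, 0], [0, 0, 0, 0, 0, 0, 0]]},
)

```text
time: 5.28
ee_pos: [0.4409, -0.0989, 0.1103]
ee_rot: [-3.141, 0.054, 0.0]
contact_force: [-0.8, 0.2, -0.7]
grip_width: 0.159
gripper_force: 58.7
```

```bash
python3 - <<'E'
from h import *
go(.4422,-.0982,.0085,-.032)
m=cams.camera_model("wrist"); im=cams.read_camera("wrist"); cv2.imwrite("pics/w2.png",im)
s=manip.sense(); print(s["ee_pos"],s["contact_force"])
E
```

```text
t 5.28 pos [ 0.4409 -0.0989  0.1103] yaw -0.034 tilt [-0.      0.0004] | rz -0.002 then dxyz [ 0.0013 -0.0007  0.1018] | no-rot dxyz [ 0.0013 -0.0007  0.1018] j [-0.47  0.21  1.93  0.    1.    1.14] grip 0.159 58.7
[ 0.44087566 -0.09825605  0.11023992] [-0.65904835  0.48213456  0.19865476]
```

View pics/w2.png

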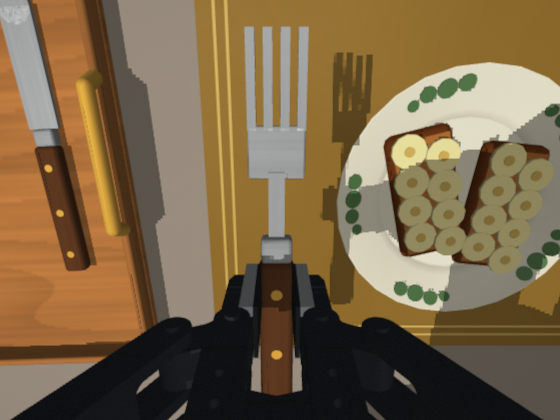

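The fork is held straight (tines at 278,30; handle at 277,300), with the plate to its right. Setting it down.

Converted, 0.03 m / 0.75 = 0.04, 0.006 m / 0.75 = 0.008.

>>> hand_motion(
  moves={"offsets": [[0, 0.0013, 0, 0.04, 0, 0, 0], [0, 0, 0, 0.04, 0, 0, 0], [0, 0, 0, 0.0267, 0, 0, 0], [0, 0, 0, 0.0133, 0, 0, 0], [0, 0, 0, 0.008, 0, 0, 0], [0, 0, 0, 0.0053, 0, 0, 0], [0, 0, 0, 0.0016, 0, 0, 0], [0, 0, 0, 0, 0, 0, 0], [0.1, 0, 0, 0, 0, 0, 0], [0.2, 0, 0, 0, 0, 0, 0], [0.35, 0, 0, 0, 0, 0, 0], [0.4, 0, 0, 0, 0, 0, 0]]},
)

```text
time: 6.33
ee_pos: [0.4425, -0.0988, 0.0096]
ee_rot: [3.141, -0.051, 0.002]
contact_force: [0.1, -0.9, -0.8]
grip_width: 0.399
gripper_force: 0.0
```

>>> hand_motion(
  moves={"offsets": [[0.4, 0, 0, -0.0133, 0, 0, 0], [0.4, 0, 0, -0.0267, 0, 0, 0], [0.4, 0, 0, -0.04, 0, 0, 0], [0.4, 0, 0, -0.0533, 0, 0, 0], [0.4, 0, 0, -0.0533, 0, 0, 0], [0.4, 0, 0, 0, 0, 0, 0]]},
)

```text
time: 6.83
ee_pos: [0.4464, -0.1006, 0.1566]
ee_rot: [3.135, -0.05, 0.019]
contact_force: [1.6, 0.4, 0.4]
grip_width: 0.397
gripper_force: 0.0
```

```bash
python3 -c "
from h import *
go(.4844,.0576,.0095,.022)"
```

```text
t 6.83 pos [ 0.4464 -0.1006  0.1566] yaw -0.032 tilt [ 0.0122 -0.0061] | rz -0.054 then dxyz [ 0.0397 -0.1583  0.1466] | no-rot dxyz [ 0.0311 -0.1602  0.1466] j [-0.47  0.15  1.87  0.    1.11  1.14] grip 0.397 0.0
```

Converted, -0.0194 m / 0.75 = -0.0259, 0.0057 m / 0.75 = 0.0076, -0.027 rad / 1.5708 = -0.0172.

>>> hand_motion(
  moves={"offsets": [[0.4, 0, 0, 0, 0, 0, -0.0172], [0.4, 0, 0, 0, 0, 0, -0.0172], [0.4, 0.0076, -0.0259, 0, 0, 0, 0], [0.4, 0.0076, -0.0259, 0, 0, 0, 0], [0.4, 0.0076, -0.0259, 0, 0, 0, 0], [0.4, 0.0076, -0.0259, 0, 0, 0, 0], [0.4, 0.0076, -0.0259, 0, 0, 0, 0], [0.4, 0.0076, -0.0259, 0, 0, 0, 0], [0.4, 0.0076, -0.0259, 0, 0, 0, 0], [0.4, 0.0076, -0.0259, 0, 0, 0, 0], [0.4, 0, 0, 0, 0, 0, 0], [0.4, 0, 0, 0, 0, 0, 0]]},
)

```text
time: 7.83
ee_pos: [0.4843, 0.0582, 0.1492]
ee_rot: [3.141, 0.038, 0.0]
contact_force: [0.1, -0.2, 0.7]
grip_width: 0.399
gripper_force: 0.0
```

```bash
python3 -c "
from h import *
go(.4844,.0576,.0105,.022)"
```

```text
t 7.83 pos [0.4843 0.0582 0.1492] yaw 0.024 tilt [ 0.0001 -0.0002] | rz 0.002 then dxyz [1.000e-04 6.000e-04 1.387e-01] | no-rot dxyz [1.000e-04 6.000e-04 1.387e-01] j [-0.11  0.22  1.8  -0.    1.12  1.44] grip 0.399 0.0
```

Converted, 0.035 m / 0.75 = 0.0467, 0.03 m / 0.75 = 0.04.

>>> hand_motion(
  moves={"offsets": [[0.4, 0, 0, 0.0467, 0, 0, 0], [0.4, 0, 0, 0.0467, 0, 0, 0], [0.4, 0, 0, 0.04, 0, 0, 0], [0.4, 0, 0, 0.0267, 0, 0, 0], [0.4, 0, 0, 0.0133, 0, 0, 0], [0.4, 0, 0, 0.0107, 0, 0, 0], [0.4, 0, 0, 0, 0, 0, 0], [0, 0, 0, 0, 0, 0, 0], [0, 0, 0, 0, 0, 0, 0], [0, 0, 0, 0, 0, 0, 0], [0, 0, 0, 0, 0, 0, 0], [0, 0, 0, 0, 0, 0, 0]]},
)

```text
time: 8.83
ee_pos: [0.4855, 0.0574, 0.0124]
ee_rot: [3.141, 0.034, 0.004]
contact_force: [-0.6, -1.4, 7.3]
grip_width: 0.155
gripper_force: 59.5
```

>>> hand_motion(
  moves={"offsets": [[0, 0, 0, 0, 0, 0, 0], [0, 0, 0, -0.0133, 0, 0, 0], [0, 0, 0, -0.0267, 0, 0, 0], [0, 0, 0, -0.04, 0, 0, 0], [0, 0, 0, -0.04, 0, 0, 0.0172], [0, 0, 0, -0.0133, 0, 0, 0.0172], [0, 0, 0, 0, 0, 0, 0]]},
)

```text
time: 9.42
ee_pos: [0.4866, 0.0575, 0.1149]
ee_rot: [3.141, -0.052, 0.011]
contact_force: [0.5, -0.0, -1.0]
grip_width: 0.162
gripper_force: 58.7
```

```bash
python3 -c "
from h import *
go(.4328,-.3619,.008,-.032)"
```

```text
t 9.42 pos [0.4866 0.0575 0.1149] yaw -0.033 tilt [ 0.007  -0.0007] | rz -0.001 then dxyz [-0.0411  0.4209  0.1068] | no-rot dxyz [-0.0407  0.4209  0.1068] j [-0.11  0.26  1.84  0.    1.03  1.49] grip 0.162 58.7
```

Converted, 0.0263 m / 0.75 = 0.0351, -0.0024 m / 0.75 = -0.0032.

>>> hand_motion(
  moves={"offsets": [[0, -0.0032, 0.0351, 0, 0, 0, 0], [0, -0.0032, 0.0351, 0, 0, 0, 0], [0, -0.0032, 0.0351, 0, 0, 0, 0], [0, -0.0032, 0.0351, 0, 0, 0, 0], [0, -0.0032, 0.0351, 0, 0, 0, 0], [0, -0.0032, 0.0351, 0, 0, 0, 0], [0, -0.0032, 0.0351, 0, 0, 0, 0], [0, -0.0032, 0.0351, 0, 0, 0, 0], [0, -0.0032, 0.0351, 0, 0, 0, 0], [0, -0.0032, 0.0351, 0, 0, 0, 0], [0, -0.0032, 0.0351, 0, 0, 0, 0], [0, -0.0032, 0.0351, 0, 0, 0, 0]]},
)

```text
time: 10.42
ee_pos: [0.4444, -0.2575, 0.1101]
ee_rot: [-3.14, 0.049, 0.002]
contact_force: [1.0, 0.1, -0.5]
grip_width: 0.159
gripper_force: 58.7
```

>>> hand_motion(
  moves={"offsets": [[0, -0.0032, 0.0351, 0, 0, 0, 0], [0, -0.0032, 0.0351, 0, 0, 0, 0], [0, -0.0032, 0.0351, 0, 0, 0, 0], [0, -0.0032, 0.0351, 0, 0, 0, 0], [0, 0, 0, 0, 0, 0, 0], [0, 0, 0, 0, 0, 0, 0], [0, 0, 0, 0, 0, 0, 0]]},
)

```text
time: 11.0
ee_pos: [0.4318, -0.3606, 0.11]
ee_rot: [-3.139, 0.051, 0.002]
contact_force: [-0.5, 0.5, -0.2]
grip_width: 0.157
gripper_force: 58.8
```

```bash
python3 - <<'E'
from h import *
go(.4328,-.3619,.0095,-.032)
cv2.imwrite("pics/w3.png",cams.read_camera("wrist"))
E
```

```text
t 11.0 pos [ 0.4318 -0.3606  0.11  ] yaw -0.032 tilt [-0.0015  0.0024] | rz -0.0 then dxyz [0.0012 0.0015 0.1005] | no-rot dxyz [0.0012 0.0015 0.1005] j [-0.89  0.39  1.66  0.    1.09  0.71] grip 0.157 58.8
```

View pics/w3.png

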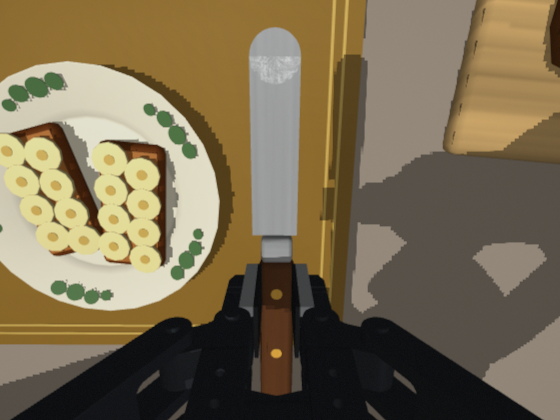

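The knife is held straight (tip at 275,30; handle at 277,330), with the plate to its left. Setting it down.

Converted, 0.03 m / 0.75 = 0.04, 0.02 m / 0.75 = 0.0267.

>>> hand_motion(
  moves={"offsets": [[0, 0.0013, 0, 0.04, 0, 0, 0], [0, 0, 0, 0.04, 0, 0, 0], [0, 0, 0, 0.0267, 0, 0, 0], [0, 0, 0, 0.0133, 0, 0, 0], [0, 0, 0, 0.008, 0, 0, 0], [0, 0, 0, 0.0053, 0, 0, 0], [0, 0, 0, 0.0009, 0, 0, 0], [0, 0, 0, 0, 0, 0, 0], [0.1, 0, 0, 0, 0, 0, 0], [0.2, 0, 0, 0, 0, 0, 0], [0.35, 0, 0, 0, 0, 0, 0], [0.4, 0, 0, 0, 0, 0, 0]]},
)

```text
time: 12.05
ee_pos: [0.4337, -0.3622, 0.0111]
ee_rot: [3.14, -0.051, 0.001]
contact_force: [-0.6, -0.1, -0.1]
grip_width: 0.393
gripper_force: 0.0
```

>>> hand_motion(
  moves={"offsets": [[0.4, 0, 0, -0.0133, 0, 0, 0], [0.4, 0, 0, -0.0267, 0, 0, 0], [0.4, 0, 0, -0.04, 0, 0, 0], [0.4, 0, 0, -0.0533, 0, 0, 0], [0.6, 0, 0, -0.0533, 0, 0, 0], [1, 0, 0, -0.0133, 0, 0, 0], [1, 0, 0, 0, 0, 0, 0], [1, 0, 0, 0, 0, 0, 0]]},
)

```text
time: 12.72
ee_pos: [0.4336, -0.362, 0.1615]
ee_rot: [3.139, -0.051, 0.002]
contact_force: [0.5, 0.1, -1.0]
grip_width: 0.944
gripper_force: 0.0
```

```bash
python3 - <<'E'
from h import *
go(.3945,.238,.16,np.pi/2)
cv2.imwrite("pics/top1.png",cams.read_camera("top"))
E
```

```text
t 12.72 pos [ 0.4336 -0.362   0.1615] yaw -0.032 tilt [ 0.0014 -0.0017] | rz -1.603 then dxyz [ 6.00e-01 -3.91e-02  4.00e-04] | no-rot dxyz [-5.840e-02 -5.985e-01  4.000e-04] j [-0.89  0.34  1.6   0.    1.2   0.71] grip 0.944 0.0
```

Converted, -0.1233 rad / 1.5708 = -0.0785.

>>> hand_motion(
  moves={"offsets": [[1, 0, 0, 0, 0, 0, -0.0785], [1, 0, 0, 0, 0, 0, -0.0785], [1, 0, 0, 0, 0, 0, -0.0785], [1, 0, 0, 0, 0, 0, -0.0785], [1, 0, 0, 0, 0, 0, -0.0785], [1, 0, 0, 0, 0, 0, -0.0785], [1, 0, 0, 0, 0, 0, -0.0785], [1, 0, 0, 0, 0, 0, -0.0785], [1, 0, 0, 0, 0, 0, -0.0785], [1, 0, 0, 0, 0, 0, -0.0785], [1, 0, 0, 0, 0, 0, -0.0785], [1, 0, 0, 0, 0, 0, -0.0785]]},
)

```text
time: 13.77
ee_pos: [0.4325, -0.3607, 0.1579]
ee_rot: [-2.344, -2.084, -0.0]
contact_force: [0.6, 0.0, -0.3]
grip_width: 1.002
gripper_force: 0.0
```

>>> hand_motion(
  moves={"offsets": [[1, 0, 0, 0, 0, 0, -0.0785], [1, 0.05, -0.0033, 0, 0, 0, 0], [1, 0.05, -0.0033, 0, 0, 0, 0], [1, 0.05, -0.0033, 0, 0, 0, 0], [1, 0.05, -0.0033, 0, 0, 0, 0], [1, 0.05, -0.0033, 0, 0, 0, 0], [1, 0.05, -0.0033, 0, 0, 0, 0], [1, 0.05, -0.0033, 0, 0, 0, 0], [1, 0.05, -0.0033, 0, 0, 0, 0], [1, 0.05, -0.0033, 0, 0, 0, 0], [1, 0.05, -0.0033, 0, 0, 0, 0], [1, 0.05, -0.0033, 0, 0, 0, 0]]},
)

```text
time: 14.77
ee_pos: [0.4046, 0.0526, 0.1587]
ee_rot: [-2.22, -2.219, 0.004]
contact_force: [0.5, -0.3, 0.6]
grip_width: 1.001
gripper_force: 0.0
```

>>> hand_motion(
  moves={"offsets": [[1, 0.05, -0.0033, 0, 0, 0, 0], [1, 0.05, -0.0033, 0, 0, 0, 0], [1, 0.05, -0.0033, 0, 0, 0, 0], [1, 0.05, -0.0033, 0, 0, 0, 0], [1, 0.05, -0.0033, 0, 0, 0, 0], [1, 0, 0, 0, 0, 0, 0], [1, 0, 0, 0, 0, 0, 0]]},
)

```text
time: 15.35
ee_pos: [0.3925, 0.2395, 0.1585]
ee_rot: [-2.215, -2.225, 0.006]
contact_force: [-0.1, 0.3, 0.5]
grip_width: 1.001
gripper_force: 0.0
```

```bash
python3 - <<'E'
from h import *
go(.3945,.238,.046,np.pi/2)
m=cams.camera_model("wrist");im=cams.read_camera("wrist"); cv2.imwrite("pics/w4.png",im)
for p in([.3945,.238,.096],[.3945,.238,.006],[.568,.238,.056],[.4425,.3526,.077]): print(p,proj("wrist",p,m).round(1))
E
```

```text
t 15.35 pos [0.3925 0.2395 0.1585] yaw 1.575 tilt [-0.004  -0.0013] | rz 0.005 then dxyz [-0.0014  0.0024  0.1125] | no-rot dxyz [-0.0014  0.0024  0.1125] j [ 0.3   0.17  1.85 -0.    1.13  0.3 ] grip 1.001 0.0
[0.3945, 0.238, 0.096] [280.5 235. ]
[0.3945, 0.238, 0.006] [279.7 196.9]
[0.568, 0.238, 0.056] [512.4 216.4]
[0.4425, 0.3526, 0.077] [363.9  41.6]
```

View pics/w4.png

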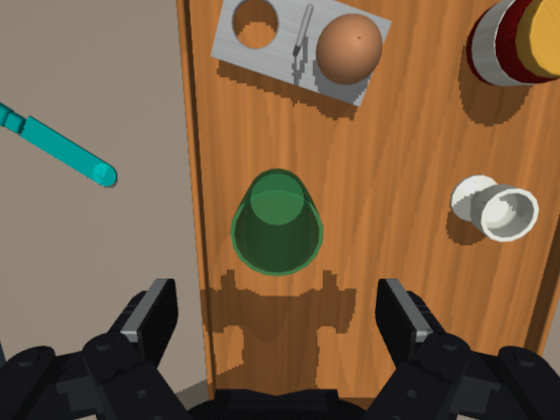

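The tumbler rim is at (277,231) and its foot at (277,196), midway between the open fingers (150 and 405). The egg is at (349,49) and the egg cup rim at (503,212). Descending.

Converted, 0.03 m / 0.75 = 0.04, 0.025 m / 0.75 = 0.0333.

>>> hand_motion(
  moves={"offsets": [[1, -0.0013, 0, 0.04, 0, 0, 0], [1, 0, 0, 0.04, 0, 0, 0], [1, 0, 0, 0.0333, 0, 0, 0], [1, 0, 0, 0.02, 0, 0, 0], [1, 0, 0, 0.0153, 0, 0, 0], [0, 0, 0, 0, 0, 0, 0], [0, 0, 0, 0, 0, 0, 0], [0, 0, 0, 0, 0, 0, 0], [0, 0, 0, 0, 0, 0, 0], [0, 0, 0, 0, 0, 0, 0], [0, 0, 0, 0, 0, 0, 0]]},
)

```text
time: 16.32
ee_pos: [0.3948, 0.2372, 0.0495]
ee_rot: [2.221, 2.221, 0.002]
contact_force: [0.2, -0.0, -0.6]
grip_width: 0.679
gripper_force: 64.1
```

```bash
python3 -c "
from h import *
go(.6027,-.3674,.15,np.pi/2)"
```

```text
t 16.32 pos [0.3948 0.2372 0.0495] yaw 1.571 tilt [0.0012 0.0003] | rz -0.0 then dxyz [-0.6046  0.208  -0.1005] | no-rot dxyz [-0.6045  0.2081 -0.1005] j [ 0.3   0.32  1.97 -0.    0.85  0.3 ] grip 0.679 64.1
```

Converted, -0.0302 m / 0.75 = -0.0403, -0.03 m / 0.75 = -0.04.

>>> hand_motion(
  moves={"offsets": [[0, 0, 0, -0.0133, 0, 0, 0], [0, 0, 0, -0.0267, 0, 0, 0], [0, 0, 0, -0.04, 0, 0, 0], [0, 0, 0, -0.04, 0, 0, 0], [0, 0, 0, -0.0133, 0, 0, 0], [0, -0.0403, 0.0139, 0, 0, 0, 0], [0, -0.0403, 0.0139, 0, 0, 0, 0], [0, -0.0403, 0.0139, 0, 0, 0, 0], [0, -0.0403, 0.0139, 0, 0, 0, 0], [0, -0.0403, 0.0139, 0, 0, 0, 0], [0, -0.0403, 0.0139, 0, 0, 0, 0], [0, -0.0403, 0.0139, 0, 0, 0, 0]]},
)

```text
time: 17.32
ee_pos: [0.4674, 0.0244, 0.1493]
ee_rot: [2.221, 2.221, 0.001]
contact_force: [0.3, 0.6, -1.3]
grip_width: 0.678
gripper_force: 64.5
```

>>> hand_motion(
  moves={"offsets": [[0, -0.0403, 0.0139, 0, 0, 0, 0], [0, -0.0403, 0.0139, 0, 0, 0, 0], [0, -0.0403, 0.0139, 0, 0, 0, 0], [0, -0.0403, 0.0139, 0, 0, 0, 0], [0, -0.0403, 0.0139, 0, 0, 0, 0], [0, -0.0403, 0.0139, 0, 0, 0, 0], [0, -0.0403, 0.0139, 0, 0, 0, 0], [0, -0.0403, 0.0139, 0, 0, 0, 0], [0, -0.0403, 0.0139, 0, 0, 0, 0], [0, -0.0403, 0.0139, 0, 0, 0, 0], [0, -0.0403, 0.0139, 0, 0, 0, 0], [0, -0.0403, 0.0139, 0, 0, 0, 0]]},
)

```text
time: 18.32
ee_pos: [0.5922, -0.338, 0.149]
ee_rot: [-2.221, -2.221, 0.0]
contact_force: [0.1, 0.4, -1.9]
grip_width: 0.679
gripper_force: 64.5
```

>>> hand_motion(
  moves={"offsets": [[0, -0.0403, 0.0139, 0, 0, 0, 0], [0, 0, 0, 0, 0, 0, 0], [0, 0, 0, 0, 0, 0, 0], [0, 0, 0, 0, 0, 0, 0]]},
)

```text
time: 18.65
ee_pos: [0.602, -0.3663, 0.1483]
ee_rot: [-2.221, -2.22, -0.0]
contact_force: [0.5, -0.1, -1.4]
grip_width: 0.68
gripper_force: 64.8
```

```bash
python3 - <<'E'
from h import *
go(.6027,-.3674,.0475,np.pi/2)
cv2.imwrite("pics/w5.png",cams.read_camera("wrist"))
m=cams.camera_model("wrist")
for p in([.542,-.3655,.01],): print(p,proj("wrist",p,m).round(1))
E
```

```text
t 18.65 pos [ 0.602  -0.3663  0.1483] yaw 1.57 tilt [-0.001   0.0013] | rz -0.0 then dxyz [-0.0013  0.0008  0.1008] | no-rot dxyz [-0.0013  0.0008  0.1008] j [-0.7   0.59  1.23  0.    1.33 -0.7 ] grip 0.68 64.8
[0.542, -0.3655, 0.01] [206.  199.6]
```

View pics/w5.png

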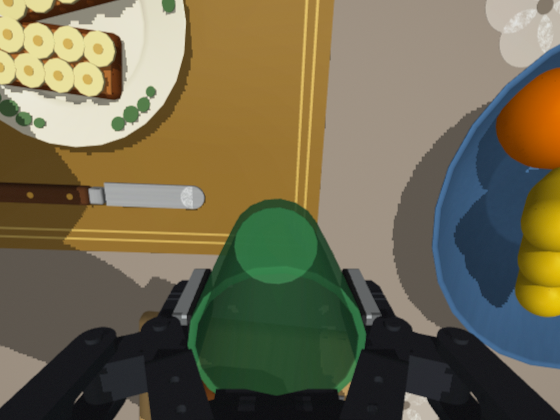

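```bash
python3 -c "
from h import *
for z in(0,.05,.08):print(onplane('wrist',436,235,z),onplane('wrist',455,310,z),onplane('top',575/1.4286,196/1.4286,z))"
```

```text
[ 0.74617029 -0.40146613  0.        ] [ 0.77614606 -0.48020323  0.        ] [ 0.73575382 -0.38045655  0.        ]
[ 0.72138524 -0.38144728  0.05      ] [ 0.74622022 -0.44668108  0.05      ] [ 0.71797144 -0.36626573  0.05      ]
[ 0.70651421 -0.36943598  0.08      ] [ 0.72826471 -0.42656779  0.08      ] [ 0.70730201 -0.35775124  0.08      ]
```

The knife tip is at (204,197), as predicted. The bowl edge is at x≥0.705, so there is room. Lowering the tumbler.

>>> hand_motion(
  moves={"offsets": [[0, 0, 0, 0.04, 0, 0, 0], [0, 0, 0, 0.04, 0, 0, 0], [0, 0, 0, 0.0267, 0, 0, 0], [0, 0, 0, 0.0133, 0, 0, 0], [0, 0, 0, 0.0067, 0, 0, 0], [0, 0, 0, 0.004, 0, 0, 0], [0, 0, 0, 0.0027, 0, 0, 0], [0, 0, 0, 0.0009, 0, 0, 0], [0, 0, 0, 0, 0, 0, 0]]},
)

```text
time: 19.45
ee_pos: [0.603, -0.3673, 0.0495]
ee_rot: [2.22, 2.22, 0.0]
contact_force: [0.0, 0.5, -1.4]
grip_width: 0.676
gripper_force: 64.7
```

>>> hand_motion(
  moves={"offsets": [[0.72, 0, 0, 0, 0, 0, 0], [0.76, 0, 0, 0, 0, 0, 0], [0.85, 0, 0, 0, 0, 0, 0], [0.9, 0, 0, 0, 0, 0, 0], [0.9, 0, 0, -0.0133, 0, 0, 0], [0.9, 0, 0, -0.04, 0, 0, 0], [0.9, 0, 0, -0.0533, 0, 0, 0], [0.9, 0, 0, -0.04, 0, 0, 0], [0.9, 0, 0, 0, 0, 0, 0]]},
)

```text
time: 20.2
ee_pos: [0.6057, -0.3695, 0.168]
ee_rot: [2.211, 2.211, 0.002]
contact_force: [0.5, -0.2, 1.3]
grip_width: 0.903
gripper_force: 0.0
```

```bash
python3 -c "
from h import *
go(.568,.238,.16,np.pi/2)"
```

```text
t 20.2 pos [ 0.6057 -0.3695  0.168 ] yaw 1.571 tilt [ 0.0111 -0.0094] | rz -0.0 then dxyz [ 0.6076 -0.0378  0.0018] | no-rot dxyz [ 0.6076 -0.0378  0.0018] j [-0.7   0.58  1.2   0.    1.35 -0.7 ] grip 0.903 0.0
```

Converted, 0.0336 m / 0.75 = 0.0448, -0.0021 m / 0.75 = -0.0028.

>>> hand_motion(
  moves={"offsets": [[0.9, 0.0448, -0.0028, 0, 0, 0, 0], [0.9, 0.0448, -0.0028, 0, 0, 0, 0], [0.9, 0.0448, -0.0028, 0, 0, 0, 0], [0.9, 0.0448, -0.0028, 0, 0, 0, 0], [0.9, 0.0448, -0.0028, 0, 0, 0, 0], [0.9, 0.0448, -0.0028, 0, 0, 0, 0], [0.9, 0.0448, -0.0028, 0, 0, 0, 0], [0.9, 0.0448, -0.0028, 0, 0, 0, 0], [0.9, 0.0448, -0.0028, 0, 0, 0, 0], [0.9, 0.0448, -0.0028, 0, 0, 0, 0], [0.9, 0.0448, -0.0028, 0, 0, 0, 0], [0.9, 0.0448, -0.0028, 0, 0, 0, 0]]},
)

```text
time: 21.2
ee_pos: [0.5771, 0.038, 0.1591]
ee_rot: [2.221, 2.221, 0.001]
contact_force: [0.8, 0.0, 0.4]
grip_width: 0.903
gripper_force: 0.0
```

>>> hand_motion(
  moves={"offsets": [[0.9, 0.0448, -0.0028, 0, 0, 0, 0], [0.9, 0.0448, -0.0028, 0, 0, 0, 0], [0.9, 0.0448, -0.0028, 0, 0, 0, 0], [0.9, 0.0448, -0.0028, 0, 0, 0, 0], [0.9, 0.0448, -0.0028, 0, 0, 0, 0], [0.9, 0.0448, -0.0028, 0, 0, 0, 0], [0.9, 0, 0, 0, 0, 0, 0], [0.9, 0, 0, 0, 0, 0, 0], [0.9, 0, 0, 0, 0, 0, 0]]},
)

```text
time: 21.95
ee_pos: [0.5646, 0.2378, 0.1586]
ee_rot: [2.22, 2.222, -0.0]
contact_force: [-0.7, -0.4, 0.3]
grip_width: 0.901
gripper_force: 0.0
```

```bash
python3 - <<'E'
from h import *
go(.568,.238,.028,np.pi/2)
m=cams.camera_model("wrist");im=cams.read_camera("wrist"); cv2.imwrite("pics/w6.png",im)
for p in([.568,.238,.056],[.568,.238,.006]): print(p,proj("wrist",p,m).round(1))
E
```

```text
t 21.95 pos [0.5646 0.2378 0.1586] yaw 1.572 tilt [ 0.0005 -0.0005] | rz 0.001 then dxyz [0.0002 0.0033 0.1306] | no-rot dxyz [0.0002 0.0033 0.1306] j [ 0.22  0.42  1.48 -0.    1.24  0.22] grip 0.901 0.0
[0.568, 0.238, 0.056] [281.4 212.9]
[0.568, 0.238, 0.006] [280.6 195.1]
```

View pics/w6.png

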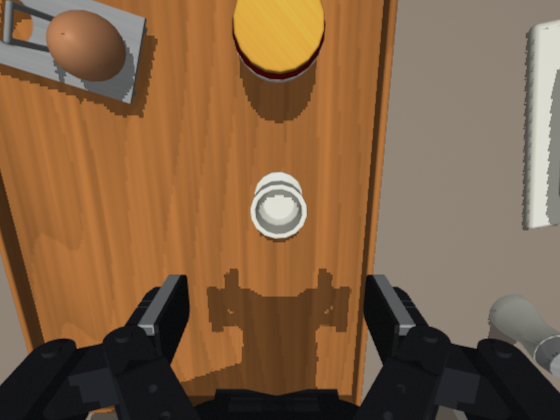

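The egg cup rim is at (278,210), the jar at (278,30) clear of the fingers' line. Grasping the cup.

The rows are not in the units I measure in: shifts go in shares of 750 mm and turns go in shares of 90 degrees. I convert before sending: 0.035 m / 0.75 = 0.0467, 0.002 m / 0.75 = 0.0027.

>>> hand_motion(
  moves={"offsets": [[0.9, 0.0027, 0.0013, 0.0467, 0, 0, 0], [0.9, 0, 0, 0.0467, 0, 0, 0], [0.9, 0, 0, 0.04, 0, 0, 0], [0.9, 0, 0, 0.0267, 0, 0, 0], [0.9, 0, 0, 0.0155, 0, 0, 0], [0.9, 0, 0, 0, 0, 0, 0], [0, 0, 0, 0, 0, 0, 0], [0, 0, 0, 0, 0, 0, 0], [0, 0, 0, 0, 0, 0, 0], [0, 0, 0, 0, 0, 0, 0], [0, 0, 0, 0, 0, 0, 0], [0, 0, 0, 0, 0, 0, 0]]},
)

```text
time: 23.0
ee_pos: [0.5671, 0.2402, 0.029]
ee_rot: [2.22, 2.22, 0.005]
contact_force: [-1.4, -1.3, 6.8]
grip_width: 0.481
gripper_force: 60.2
```

```bash
python3 -c "
from h import *
go(.594,-.235,.128,np.pi/2)"
```

```text
t 23.0 pos [0.5671 0.2402 0.029 ] yaw 1.571 tilt [0.0039 0.0005] | rz 0.0 then dxyz [-0.4752  0.0273 -0.0992] | no-rot dxyz [-0.4752  0.0272 -0.0992] j [ 0.22  0.57  1.6  -0.    0.97  0.22] grip 0.481 60.2
```

Converted, -0.03 m / 0.75 = -0.04, -0.0297 m / 0.75 = -0.0396.

>>> hand_motion(
  moves={"offsets": [[0, 0, 0, -0.0133, 0, 0, 0], [0, 0, 0, -0.0267, 0, 0, 0], [0, 0, 0, -0.04, 0, 0, 0], [0, 0, 0, -0.04, 0, 0, 0], [0, 0, 0, -0.0133, 0, 0, 0], [0, -0.0396, 0.0023, 0, 0, 0, 0], [0, -0.0396, 0.0023, 0, 0, 0, 0], [0, -0.0396, 0.0023, 0, 0, 0, 0], [0, -0.0396, 0.0023, 0, 0, 0, 0], [0, -0.0396, 0.0023, 0, 0, 0, 0], [0, -0.0396, 0.0023, 0, 0, 0, 0], [0, -0.0396, 0.0023, 0, 0, 0, 0]]},
)

```text
time: 24.0
ee_pos: [0.5774, 0.0308, 0.127]
ee_rot: [2.221, 2.221, 0.001]
contact_force: [0.4, 0.5, -0.4]
grip_width: 0.479
gripper_force: 60.6
```

>>> hand_motion(
  moves={"offsets": [[0, -0.0396, 0.0023, 0, 0, 0, 0], [0, -0.0396, 0.0023, 0, 0, 0, 0], [0, -0.0396, 0.0023, 0, 0, 0, 0], [0, -0.0396, 0.0023, 0, 0, 0, 0], [0, -0.0396, 0.0023, 0, 0, 0, 0], [0, -0.0396, 0.0023, 0, 0, 0, 0], [0, -0.0396, 0.0023, 0, 0, 0, 0], [0, -0.0396, 0.0023, 0, 0, 0, 0], [0, -0.0396, 0.0023, 0, 0, 0, 0], [0, 0, 0, 0, 0, 0, 0], [0, 0, 0, 0, 0, 0, 0], [0, 0, 0, 0, 0, 0, 0]]},
)

```text
time: 25.0
ee_pos: [0.5925, -0.2348, 0.1265]
ee_rot: [-2.222, -2.22, -0.0]
contact_force: [0.2, 0.5, -1.0]
grip_width: 0.479
gripper_force: 60.6
```

```bash
python3 - <<'E'
from h import *
go(.594,-.235,.026,np.pi/2)
cv2.imwrite("pics/w7.png",cams.read_camera("wrist"))
m=cams.camera_model("wrist")
p=[.452,-.2305,.02]; print(proj("wrist",p,m))
E
```

```text
t 25.0 pos [ 0.5925 -0.2348  0.1265] yaw 1.57 tilt [-0.0005  0.0008] | rz -0.001 then dxyz [-0.0003  0.0016  0.1005] | no-rot dxyz [-0.0003  0.0016  0.1005] j [-0.55  0.49  1.45  0.    1.2  -0.55] grip 0.479 60.6
[ 90.85512091 206.78433056]
```

View pics/w7.png

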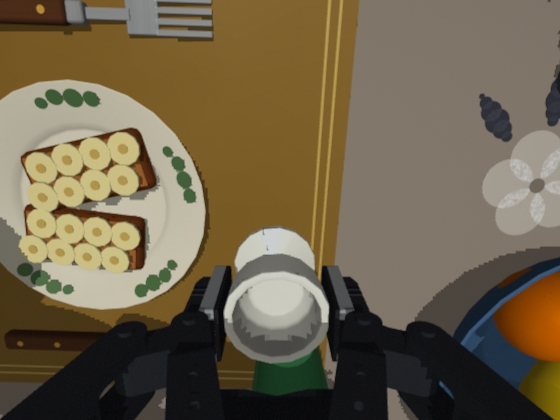

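The cup is held upright (rim at 278,305) with the plate at its left (rim edge at 205,195). Lowering.

Converted, 0.03 m / 0.75 = 0.04, 0.02 m / 0.75 = 0.0267.

>>> hand_motion(
  moves={"offsets": [[0, 0, 0, 0.04, 0, 0, 0], [0, 0, 0, 0.04, 0, 0, 0], [0, 0, 0, 0.0267, 0, 0, 0], [0, 0, 0, 0.0133, 0, 0, 0], [0, 0, 0, 0.0067, 0, 0, 0], [0, 0, 0, 0.004, 0, 0, 0], [0, 0, 0, 0.0027, 0, 0, 0], [0, 0, 0, 0, 0, 0, 0]]},
)

```text
time: 25.72
ee_pos: [0.5936, -0.2354, 0.0276]
ee_rot: [2.22, 2.22, 0.001]
contact_force: [-0.5, 0.1, -0.4]
grip_width: 0.479
gripper_force: 60.6
```

>>> hand_motion(
  moves={"offsets": [[0, 0, 0, 0.0013, 0, 0, 0], [0, 0, 0, 0.0007, 0, 0, 0], [0, 0, 0, 0, 0, 0, 0]]},
)

```text
time: 25.97
ee_pos: [0.5934, -0.2356, 0.0261]
ee_rot: [2.22, 2.22, 0.001]
contact_force: [0.2, -0.3, 1.7]
grip_width: 0.48
gripper_force: 60.7
```

Converted, -0.04 m / 0.75 = -0.0533, -0.03 m / 0.75 = -0.04, -0.115 rad / 1.5708 = -0.0732.

>>> hand_motion(
  moves={"offsets": [[0.5, 0, 0, 0, 0, 0, 0], [0.55, 0, 0, 0, 0, 0, 0], [0.65, 0, 0, 0, 0, 0, 0], [0.7, 0, 0, 0, 0, 0, 0], [0.7, 0, 0, -0.0133, 0, 0, 0], [0.7, 0, 0, -0.04, 0, 0, 0], [0.7, 0, 0, -0.0533, 0, 0, 0], [0.8, 0, 0, -0.0533, 0, 0, 0], [0.8, 0, 0, 0, 0, 0, -0.0732], [0.8, 0, 0, 0, 0, 0, -0.0732], [0.8, 0, 0, 0, 0, 0, -0.0732], [0.8, 0, 0, 0, 0, 0, -0.0732]]},
)

```text
time: 26.97
ee_pos: [0.5929, -0.2353, 0.1465]
ee_rot: [1.648, 2.673, 0.0]
contact_force: [-0.4, -0.8, -0.1]
grip_width: 0.799
gripper_force: 0.0
```

>>> hand_motion(
  moves={"offsets": [[0.8, 0, 0, 0, 0, 0, -0.0732], [0.8, 0, 0, 0, 0, 0, -0.0732], [0.8, 0, 0, 0, 0, 0, -0.0732], [0.8, 0, 0, 0, 0, 0, -0.0732], [0.8, 0, 0, 0, 0, 0, -0.0732], [0.8, 0, 0, 0, 0, 0, -0.0732], [0.8, 0, 0, 0, 0, 0, -0.0732], [0.8, 0.0251, 0.0404, 0, 0, 0, 0], [0.8, 0.0251, 0.0404, 0, 0, 0, 0], [0.8, 0.0251, 0.0404, 0, 0, 0, 0], [0.8, 0.0251, 0.0404, 0, 0, 0, 0], [0.8, 0.0251, 0.0404, 0, 0, 0, 0]]},
)

```text
time: 27.97
ee_pos: [0.5482, -0.0611, 0.1459]
ee_rot: [0.479, 3.104, -0.0]
contact_force: [0.7, -0.2, 0.2]
grip_width: 0.797
gripper_force: 0.0
```

>>> hand_motion(
  moves={"offsets": [[0.8, 0.0251, 0.0404, 0, 0, 0, 0], [0.8, 0.0251, 0.0404, 0, 0, 0, 0], [0.8, 0.0251, 0.0404, 0, 0, 0, 0], [0.8, 0.0251, 0.0404, 0, 0, 0, 0], [0.8, 0.0251, 0.0404, 0, 0, 0, 0], [0.8, 0.0251, 0.0404, 0, 0, 0, 0], [0.8, 0.0251, 0.0404, 0, 0, 0, 0], [0.8, 0.0251, 0.0404, 0, 0, 0, 0], [0.8, 0.0251, 0.0404, 0, 0, 0, 0], [0.8, 0.0251, 0.0404, 0, 0, 0, 0], [0.8, 0.0251, 0.0404, 0, 0, 0, 0], [0.8, 0.0251, 0.0404, 0, 0, 0, 0]]},
)

```text
time: 28.97
ee_pos: [0.4425, 0.3539, 0.1461]
ee_rot: [0.478, 3.104, 0.001]
contact_force: [0.7, -0.1, -0.1]
grip_width: 0.802
gripper_force: 0.0
```

>>> hand_motion(
  moves={"offsets": [[0.8, 0, 0, 0, 0, 0, 0], [0.8, 0, 0, 0, 0, 0, 0], [0.8, 0, 0, 0, 0, 0, 0]]},
)

```text
time: 29.22
ee_pos: [0.443, 0.352, 0.1455]
ee_rot: [0.477, 3.105, -0.001]
contact_force: [0.2, -0.2, -0.6]
grip_width: 0.797
gripper_force: 0.0
```

```bash
python3 - <<'E'
from h import *
go(.4425,.3526,.033,2.837)
m=cams.camera_model("wrist");im=cams.read_camera("wrist"); cv2.imwrite("pics/w8.png",im)
for p in([.4425,.3526,.046],[.4425,.3526,.077],[.3795,.3724,.028]): print(p,proj("wrist",p,m).round(1))
E
```

```text
t 29.22 pos [0.443  0.352  0.1455] yaw 2.837 tilt [ 0.0003 -0.0004] | rz -0.0 then dxyz [0.0007 0.0004 0.1125] | no-rot dxyz [0.0007 0.0004 0.1125] j [ 0.47  0.36  1.62 -0.    1.17 -0.79] grip 0.797 0.0
[0.4425, 0.3526, 0.046] [276.1 213.7]
[0.4425, 0.3526, 0.077] [276.1 228.7]
[0.3795, 0.3724, 0.028] [276.1 119.8]
```

View pics/w8.png

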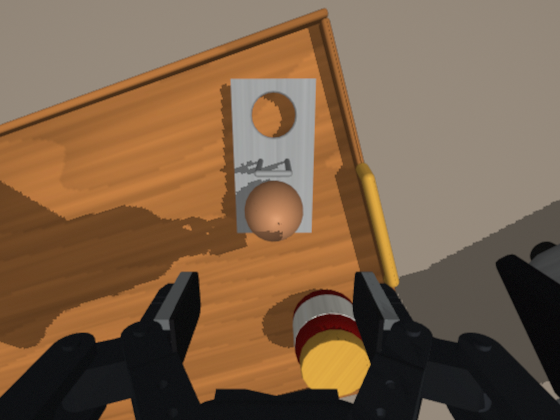

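The egg is at (273,211), slightly up and left of the prediction; the loop is at (273,172) and the jar at (335,365), clear of the fingers. Correcting by about 3 mm and grasping.

Converted, 0.03 m / 0.75 = 0.04, 0.025 m / 0.75 = 0.0333.

>>> hand_motion(
  moves={"offsets": [[0.8, 0.0047, -0.002, 0.04, 0, 0, 0], [0.8, 0, 0, 0.04, 0, 0, 0], [0.8, 0, 0, 0.0333, 0, 0, 0], [0.8, 0, 0, 0.02, 0, 0, 0], [0.8, 0, 0, 0.0133, 0, 0, 0], [0.8, 0, 0, 0.004, 0, 0, 0], [0.8, 0, 0, 0, 0, 0, 0], [0, 0, 0, 0, 0, 0, 0], [0, 0, 0, 0, 0, 0, 0], [0, 0, 0, 0, 0, 0, 0], [0, 0, 0, 0, 0, 0, 0], [0, 0, 0, 0, 0, 0, 0]]},
)

```text
time: 30.27
ee_pos: [0.4401, 0.3512, 0.0338]
ee_rot: [0.477, 3.103, -0.001]
contact_force: [-0.3, -5.2, 6.1]
grip_width: 0.473
gripper_force: 59.7
```

```bash
python3 - <<'E'
from h import *
go(.5934,-.2356,.15,2.837)
E
```

```text
t 30.27 pos [0.4401 0.3512 0.0338] yaw 2.836 tilt [ 0.0019 -0.0007] | rz -0.001 then dxyz [-0.3225 -0.5139 -0.1155] | no-rot dxyz [-0.3228 -0.5137 -0.1155] j [ 0.48  0.49  1.74 -0.    0.92 -0.79] grip 0.473 59.7
```

Converted, -0.03 m / 0.75 = -0.04, -0.02855 m / 0.75 = -0.0381.

>>> hand_motion(
  moves={"offsets": [[0, 0, 0, -0.0133, 0, 0, 0], [0, 0, 0, -0.0267, 0, 0, 0], [0, 0, 0, -0.04, 0, 0, 0], [0, 0, 0, -0.04, 0, 0, 0], [0, 0, 0, -0.0267, 0, 0, 0], [0, 0, 0, -0.008, 0, 0, 0], [0, -0.0239, -0.0381, 0, 0, 0, 0], [0, -0.0239, -0.0381, 0, 0, 0, 0], [0, -0.0239, -0.0381, 0, 0, 0, 0], [0, -0.0239, -0.0381, 0, 0, 0, 0], [0, -0.0239, -0.0381, 0, 0, 0, 0], [0, -0.0239, -0.0381, 0, 0, 0, 0]]},
)

```text
time: 31.27
ee_pos: [0.4899, 0.1549, 0.148]
ee_rot: [-0.478, -3.105, -0.0]
contact_force: [0.7, 0.1, -0.9]
grip_width: 0.469
gripper_force: 60.7
```

>>> hand_motion(
  moves={"offsets": [[0, -0.0239, -0.0381, 0, 0, 0, 0], [0, -0.0239, -0.0381, 0, 0, 0, 0], [0, -0.0239, -0.0381, 0, 0, 0, 0], [0, -0.0239, -0.0381, 0, 0, 0, 0], [0, -0.0239, -0.0381, 0, 0, 0, 0], [0, -0.0239, -0.0381, 0, 0, 0, 0], [0, -0.0239, -0.0381, 0, 0, 0, 0], [0, -0.0239, -0.0381, 0, 0, 0, 0], [0, -0.0239, -0.0381, 0, 0, 0, 0], [0, -0.0239, -0.0381, 0, 0, 0, 0]]},
)

```text
time: 32.1
ee_pos: [0.5748, -0.1714, 0.1478]
ee_rot: [-0.479, -3.104, -0.001]
contact_force: [0.3, 0.4, -1.5]
grip_width: 0.467
gripper_force: 60.7
```

>>> hand_motion(
  moves={"offsets": [[0, -0.0239, -0.0381, 0, 0, 0, 0], [0, -0.0239, -0.0381, 0, 0, 0, 0], [0, 0, 0, 0, 0, 0, 0], [0, 0, 0, 0, 0, 0, 0], [0, 0, 0, 0, 0, 0, 0]]},
)

```text
time: 32.52
ee_pos: [0.5913, -0.2347, 0.1474]
ee_rot: [-0.479, -3.103, -0.002]
contact_force: [0.3, 0.7, -1.2]
grip_width: 0.471
gripper_force: 60.7
```

```bash
python3 - <<'E'
from h import *
go(.5934,-.2356,.056,2.837)
cv2.imwrite("pics/top2.png",cams.read_camera("top")); cv2.imwrite("pics/scene2.png",cams.read_camera("scene"))
m=cams.camera_model("wrist");im=cams.read_camera("wrist"); cv2.imwrite("pics/w9.png",im)
e=manip.sense()["ee_pos"]
print(proj("wrist",e+[0,0,.0122],m),proj("wrist",[.5934,-.2356,.053],m), proj("scene",[.5934,-.2356,.053]))
E
```

```text
t 32.52 pos [ 0.5913 -0.2347  0.1474] yaw 2.835 tilt [-0.0013  0.0014] | rz -0.002 then dxyz [-0.0025 -0.0003  0.0914] | no-rot dxyz [-0.0025 -0.0003  0.0914] j [-0.55  0.47  1.43  0.    1.24 -1.82] grip 0.471 60.7
[275.20509292 297.1622411 ] [273.89917348 219.9153777 ] [163.28003868 248.16280061]
```

View pics/w9.png

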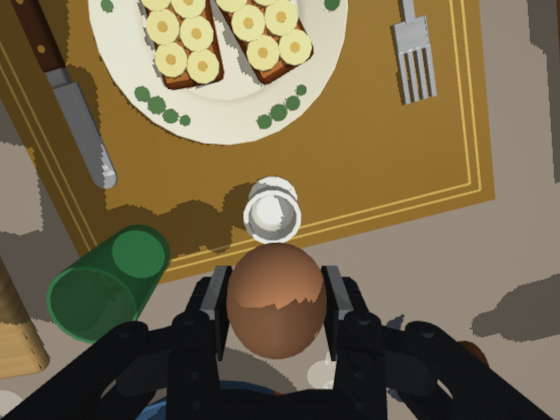

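View pics/scene2.png

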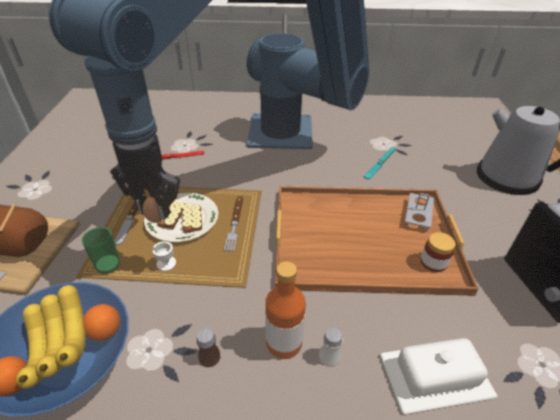

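Wrist view: egg in hand at (277,300), cup rim at (272,216), tumbler at (105,285) behind the knife tip (105,182), fork tines at (415,75). The scene view shows everything upright, with the jar and bottle unmoved. I'll lower to just above the cup rim and check alignment there.

Converted, 0.025 m / 0.75 = 0.0333, -0.001 m / 0.75 = -0.0013.

>>> hand_motion(
  moves={"offsets": [[0, -0.0013, 0, 0.0333, 0, 0, 0], [0, 0, 0, 0.0333, 0, 0, 0], [0, 0, 0, 0.02, 0, 0, 0], [0, 0, 0, 0.008, 0, 0, 0], [0, 0, 0, 0.004, 0, 0, 0], [0, 0, 0, 0, 0, 0, 0], [0, 0, 0, 0, 0, 0, 0]]},
)

```text
time: 33.25
ee_pos: [0.5936, -0.2356, 0.0754]
ee_rot: [0.477, 3.103, -0.001]
contact_force: [-0.2, 0.0, -0.8]
grip_width: 0.475
gripper_force: 60.8
```

```bash
python3 - <<'E'
from h import *
go(.5934,-.2356,.057,2.837)
m=cams.camera_model("wrist");im=cams.read_camera("wrist")
cv2.imwrite("pics/w10.png",cv2.resize(im[210:400,190:370],None,fx=3.1,fy=3.1,interpolation=cv2.INTER_CUBIC))
e=manip.sense()["ee_pos"]
f=lambda p:((p-[190,210])*3.1).round(0)
print(f(proj("wrist",e+[0,0,.0122],m)),f(proj("wrist",[.5934,-.2356,.053],m)))
a=np.linspace(0,6.28,9)
for z,r in((.053,.0215),(.003,.021)): print(z,[f(proj("wrist",[.5934+r*np.cos(b),-.2356+r*np.sin(b),z],m)).astype(int).tolist() for b in a[:-1]])
E
```

```text
t 33.25 pos [ 0.5936 -0.2356  0.0754] yaw 2.836 tilt [ 0.0017 -0.0011] | rz -0.001 then dxyz [ 0.0002 -0.0001  0.0184] | no-rot dxyz [ 0.0002 -0.0001  0.0184] j [-0.55  0.55  1.5   0.    1.09 -1.82] grip 0.475 60.8
[262. 271.] [264. 157.]
0.053 [[300, 263], [374, 210], [386, 123], [324, 52], [224, 44], [150, 103], [144, 191], [207, 256]]
0.003 [[293, 139], [350, 95], [359, 26], [311, -30], [234, -37], [177, 10], [172, 80], [220, 133]]
```

View pics/w10.png

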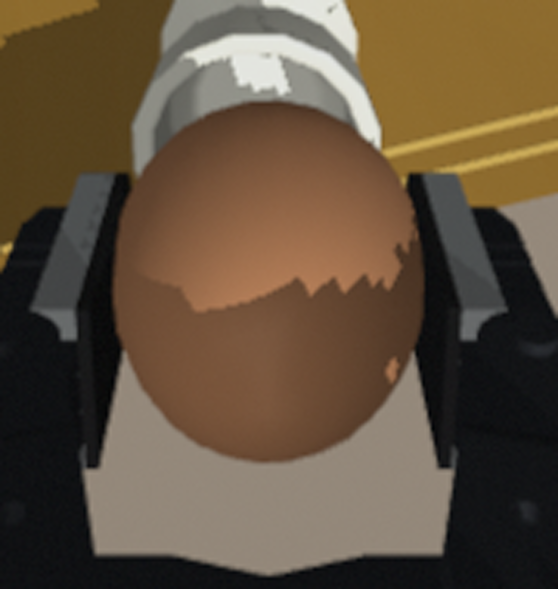

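```bash
python3 - <<'E'
from h import *
m=cams.camera_model("wrist"); e=manip.sense()["ee_pos"]+[0,0,.0122]
for sx in(0,-.002):
  q=[]
  for th in np.linspace(0,np.pi,40):
    for ph in np.linspace(0,6.28,60):
      c=np.cos(th); v=np.array([.0215*np.sin(th)*np.cos(ph),.0215*np.sin(th)*np.sin(ph),(.031 if c>0 else .027)*c])
      q.append((proj("wrist",e+v+sx*np.array([-.954,.3,0]),m)-[190,210])*3.1)
  q=np.array(q); print(sx,q.min(0).round(),q.max(0).round())
E
```

```text
0 [106. 107.] [421. 473.]
-0.002 [107. 119.] [420. 486.]
```

In the crop, the rim spans 133–381 (top at 33) and the egg 113–424 × 100–462. They are aligned front to back, and the egg is about 2 mm too far right. Shifting and lowering.

Converted, 0.006 m / 0.75 = 0.008, -0.0018 m / 0.75 = -0.0024.

>>> hand_motion(
  moves={"offsets": [[0, 0, -0.0024, 0, 0, 0, 0], [0, 0, 0, 0.008, 0, 0, 0], [0, 0, 0, 0.0067, 0, 0, 0], [0, 0, 0, 0.004, 0, 0, 0], [0, 0, 0, 0.0027, 0, 0, 0], [0, 0, 0, 0, 0, 0, 0], [0, 0, 0, 0, 0, 0, 0]]},
)

```text
time: 33.88
ee_pos: [0.5923, -0.2373, 0.0581]
ee_rot: [0.479, 3.105, -0.0]
contact_force: [0.6, -0.7, 0.5]
grip_width: 0.474
gripper_force: 61.0
```

>>> hand_motion(
  moves={"offsets": [[0, 0, 0, 0.0013, 0, 0, 0], [0, 0, 0, 0.0013, 0, 0, 0], [0, 0, 0, 0, 0, 0, 0]]},
)

```text
time: 34.13
ee_pos: [0.5929, -0.2375, 0.0575]
ee_rot: [0.478, 3.103, -0.001]
contact_force: [-0.2, 0.7, 7.3]
grip_width: 0.472
gripper_force: 61.6
```

Converted, -0.04 m / 0.75 = -0.0533, 0.03 m / 0.75 = 0.04.

>>> hand_motion(
  moves={"offsets": [[0.5, 0, 0, 0, 0, 0, 0], [0.53, 0, 0, 0, 0, 0, 0], [0.6, 0, 0, 0, 0, 0, 0], [0.7, 0, 0, 0, 0, 0, 0], [0.75, 0, 0, 0, 0, 0, 0], [0.75, 0, 0, -0.0133, 0, 0, 0], [0.75, 0, 0, -0.0267, 0, 0, 0], [0.75, 0, 0, -0.0533, 0, 0, 0], [0.75, 0, 0, -0.0533, 0, 0, 0], [0.75, 0, 0, -0.0533, 0, 0, 0], [0.75, 0.04, 0, -0.0267, 0, 0, 0], [0.75, 0.0533, 0, 0, 0, 0, 0]]},
)

```text
time: 35.13
ee_pos: [0.5293, -0.2186, 0.2327]
ee_rot: [0.476, 3.093, -0.009]
contact_force: [-0.5, -1.2, 0.3]
grip_width: 0.752
gripper_force: 0.0
```

>>> hand_motion(
  moves={"offsets": [[0.75, 0.0533, 0.0267, 0, 0, 0, 0], [0.75, 0.04, 0.04, 0, 0, 0, 0], [0.75, 0.0267, 0.0467, 0, 0, 0, 0], [0.75, 0, 0.0533, 0, 0, 0, 0], [0.75, 0, 0.0533, 0, 0, 0, 0], [0.75, 0, 0.0533, 0, 0, 0, 0], [0.75, 0, 0.0533, 0, 0, 0, 0], [0.75, 0, 0.0533, 0, 0, 0, 0], [0.75, 0, 0.0533, 0, 0, 0, 0], [0.75, 0, 0, 0, 0, 0, 0]]},
)

```text
time: 35.97
ee_pos: [0.5411, 0.1246, 0.2268]
ee_rot: [0.47, 3.105, 0.006]
contact_force: [0.0, -0.6, 0.1]
grip_width: 0.749
gripper_force: 0.0
```

```bash
python3 - <<'E'
from h import *
t=cams.read_camera("top");s=cams.read_camera("scene");cv2.imwrite("pics/top3.png",t);cv2.imwrite("pics/scene3.png",s)
a=cv2.resize(t[140:290,290:430],(560,600),interpolation=cv2.INTER_CUBIC)
cv2.imwrite("pics/top3c.png",a)
cv2.imwrite("pics/sc3c.png",cv2.resize(s[170:300,70:280],(800,495),interpolation=cv2.INTER_CUBIC))
E
```

```text
(no output)
```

View pics/top3c.png

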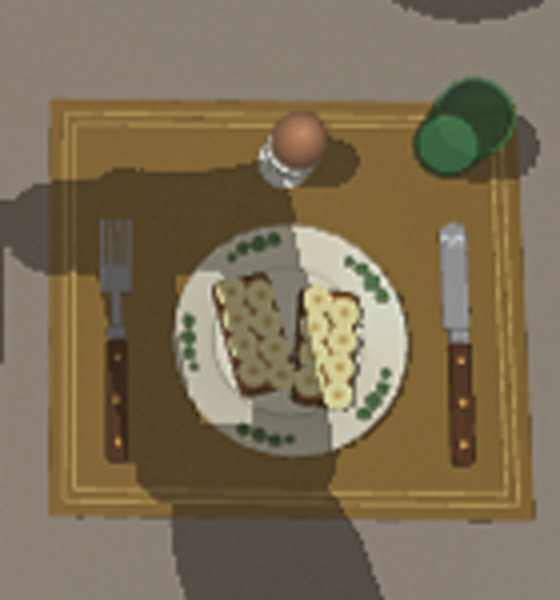

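View pics/sc3c.png

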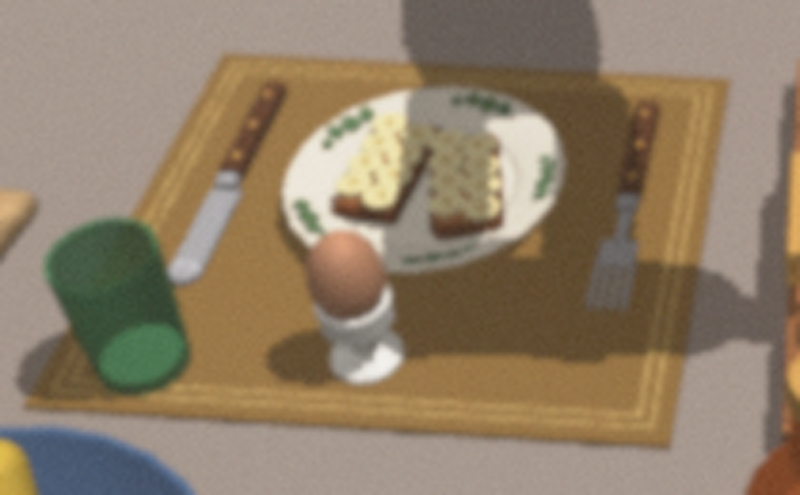

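The top crop shows the fork (116,220–462), knife (453,224 to 462,464), tumbler foot (446,146), plate centre (292,341), and the egg standing in its cup at (300,140). The scene crop shows the egg upright in the cup. Checking numerically.

```bash
python3 - <<'E'
from h import *
T=lambda u,v,z:onplane("top",290+(u+.5)/4-.5,140+(v+.5)/4-.5,z)[:2]
pl=np.array([.452,-.2305]); a=-.032; R=np.array([[np.cos(a),np.sin(a)],[-np.sin(a),np.cos(a)]])
pf=lambda w:(R@(w-pl)).round(4)
print("plate",T(292,341,.02))
for n,ta,ti in(("fork",(117,462),(116,219)),("knife",(463,465),(453,223))):
    A,B=T(*ta,.014),T(*ti,.008); d=B-A; print(n,"mid in plate",pf((A+B)/2),"len",np.linalg.norm(d).round(4),"rel ang",(np.arctan2(d[1],d[0])-a).round(3))
    M=(A+B)/2; u=d/np.linalg.norm(d)
t=T(446,147,.008); print("tumbler in knife",(t-M)@u,(t-M)@[-u[1],u[0]])
print("egg(top view, z .069)",pf(T(300,140,.07)))
S=lambda u,v:((np.array([u,v])+.5)/800*210-.5+[70,170])
f=lambda X:((proj("scene",X)-[70,170]+.5)*800/210-.5).round()
c=np.array([.5932,-.2362])
for z in(.003,.053,.069,.1): print(z,f([*c,z]), end=" ")
E
```

```text
plate [ 0.44990555 -0.2320039 ]
fork mid in plate [0.0002 0.1323] len 0.1909 rel ang -0.005
knife mid in plate [-0.0007 -0.131 ] len 0.1898 rel ang -0.01
tumbler in knife 0.15627192038146684 0.0035607837188449615
egg(top view, z .069) [ 0.1436 -0.0027]
0.003 [371. 358.] 0.053 [356. 299.] 0.069 [351. 279.] 0.1 [340. 239.]
```

Everything is near the centre of its tolerance, so I'm handing in.

```bash
python3 -c "
from rig import manip
print(manip.finish_job())"
```

```text
the job is handed in; nothing more can be done
None
```

The breakfast place is laid and handed in after about 36 s of robot time: by my last camera check, fork, knife, tumbler, egg cup and egg were all within tolerance, and the jar and bottle looked unmoved, but the hand-in returned no verdict.

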